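Run a van door's roller carriage round the bend of its salvaged track

TASK

Pick up the yellow roller carriage by its upright pin and set its two white rollers down into the open loading end of the zinc door track. Push it along and round the bend without letting it jam or forcing it (never push harder than about 20 newtons) until it meets the black rubber buffer, and push on steadily so that the buffer, which has crept forward, slides back as far as it will go, up against its red end bracket. Then let go, leaving the carriage in place against the buffer and the other parts on the bench where they are.

Things in the scene. Friction and masses are not known exactly. Their poses are not given: they have to be found in the camera images.
- track: Salvaged van sliding-door track: zinc C channel, open side up, fixed on wooden cleats. Bore 30 mm wide, walls 4 mm, channel floor 25 mm above the bench, wall tops at 45 mm. Origin on the bench top under the start of the bend; x along the straight part towards the bend, y left, z up. Straight from x = -210 mm to 0, then it bends LEFT. Greased, friction about 0.25; it does not give.
- loading (a point): Middle of the loading end: on the channel floor at track x = -155 mm, y = 0, axes as the track's. From x = -210 to -100 mm the lips are cut away, so the channel is open above (wall tops 20 mm above this point). From x = -100 mm on, lips 3 mm thick narrow the top to an 18 mm slot; their undersides are 17 mm above the channel floor.
- bend_start (a point): On the channel floor above the track's origin. Here the nose begins: arc to the LEFT, centre-line radius 110 mm, 70 degrees, then a straight lipped tail. It was knocked out of true: the whole nose is turned about this point by an unmeasured angle, up to 0.1 rad either way. The buffer's face starts 36 to 60 mm down the tail and is home at 54 to 70 mm: not measured, feel or see it.
- carriage: Roller carriage, 0.36 to 0.59 kg, standing on the bench. Two white rollers, diameter 26, height 15 mm, 23 mm fore and aft of the middle on 10 mm spindles; above them a yellow plate 70 x 24 mm, 22 to 27 mm high; in its middle an upright round steel pin, diameter 18 mm, 27 to 63 mm high. Origin: centre of the rollers' undersides; x along the plate, z up. Either end may lead.
- pin_top (a point): Centre of the pin's top, 63 mm above the rollers' undersides. Rollers have 2 mm play each side. In the bend the pin runs about 2.5 mm inside the centre line, plate along the track. Rollers meet the buffer 36 mm ahead of the pin. The buffer (rubber block 14 mm long, 15 mm high, white cap) slides stiffly, taking 6 to 10 N over 10 to 18 mm, then stops dead at the red bracket; it does not spring back.
- wiper_motor: bystander: wiper motor lying on the bench, round aluminium gearbox 84 mm wide (origin under it) with a steel motor can 48 mm thick out to x = -118 mm and a crank on top, 62 mm high
- window_motor: bystander: black window-lift motor 62 x 50 x 30 mm with a white drum on top (42 mm high) and a steel can out to x = 87 mm; origin under the black housing
- stalk_switch: bystander: black steering-column stalk switch, housing 60 x 46 x 26 mm (origin under it), lever out to x = 160 mm
There are look-alikes about, which are no part of the job. Of the things like the carriage, leave any that is pink or purple; of the rest the larger one is meant.

How it is judged (in metres and radians):
On the way, in this order (a step that is already met when the one before it is completed fails the run):
1. the carriage stands on the floor of the track's loading end, both rollers in the channel (x of carriage in the frame of track between -0.185 and -0.09 m and y of carriage in the frame of track between -0.004 and 0.004 m and height (world z) of carriage below 0.029 m and angle between the x axis of carriage and the x axis of track, either way round below 0.15 rad), for 0.2 s.
2. the carriage has been run along under the lips into the bend, still down in the channel (horizontal distance between carriage and bend_start below 0.09 m and x of carriage in the frame of track above 0.03 m and height (world z) of carriage between 0.022 and 0.031 m), for 0.05 s.
3. the carriage, in the channel, has driven the buffer back against the end bracket (horizontal distance between buffer_c0 and bracket_c0 below 0.0115 m and horizontal distance between carriage and buffer_c0 below 0.046 m and height (world z) of carriage between 0.022 and 0.031 m), for 0.2 s.
At the end, for the whole second after the job is handed in: The buffer is back against the red end bracket (within 1.5 mm); the carriage stands upright on the channel floor behind it, its leading roller touching the buffer or within 3 mm of it, at rest and let go (horizontal distance between buffer_c0 and bracket_c0 below 0.0115 m and horizontal distance between carriage and buffer_c0 below 0.046 m and height (world z) of carriage between 0.022 and 0.029 m and angle between carriage's own z axis and vertical below 0.06 rad and linear speed of carriage below 0.01 m/s).
It fails at once if the carriage is forced: once it is past the loading end, all contact forces between it and the track (with what the track carries) come to more than 45 N, which takes a level push of about 25 N (contact force between carriage and track above 45 N and x of carriage in the frame of track above -0.1 m).
It fails at once if the robot itself pushes on the track with more than 20 N (contact force between any of the fingers, the arm and track above 20 N).
It fails at once if another part on the bench is shifted by more than 15 mm (distance of any of wiper_motor, window_motor, stalk_switch from where it was at the start of the episode above 0.015 m).
It also fails if it takes over 67 s, if anything falls off the work surface, if the arm or the gripper's body presses on something with over 40 N, if the wrist force passes 120 N, or if a joint passes its speed limit or range.

ROBOT

A 7-joint arm with a two-finger parallel gripper is mounted at the origin on the work surface. World frame = base frame: x ahead of the robot, y to its left, z up, the work surface at z = 0. Lengths are in m, angles in degrees, forces in N, time in s.
With the tool pointing down it reaches from about 0.425 to 0.95 m from the base axis. Payload 4.7 kg.
Tool frame: the origin (TCP) lies midway between the tips of the shut fingers; the grasp point (between the pads) lies 19 mm behind it; z points along the fingers, y is the line along which they close (so a half turn about z gives the same grasp; the last joint's range is limited). The gripper opens to 87 mm and grips with 3 to 60 N. Pads are 19 mm wide; open, the fingers measure 117 mm over their backs; the gripper's body (75 mm by 190 mm) begins 51 mm behind the grasp point.
Start: joints at [-70.583, 26.849, -2.785, 87.806, 1.381, 65.374, -4.715], TCP at [0.243, 0.63, 0.223] pointing down, gripper open.
Joint ranges: [-148.3, 148.3], [-19.14, 114.17], [-79.39, 73.82], [5.75, 140.21], [-59.74, 239.74], [12.07, 113.84], [-152.46, 152.46]. Speed limits (degrees/s): [147.25, 147.25, 180, 180, 180, 180, 180].

INTERFACE

Orientations are given as [roll, pitch, yaw] about the fixed x, y, z axes, in that order (R = Rz(yaw) Ry(pitch) Rx(roll)).
In Python, from workcell import bot gives the robot as it stands.
- The arm moves only by the shell command python3 -m handwheel 'ROWS' [FORCE]. ROWS is a JSON object of lists of equal length, an entry for each row: "fingers": the opening, from -1 (shut) to 1 (fully open); "delta_pos": the shift along the world's x, y, z in units of 25 cm (1.0 is 25 cm), a list of three; "spin": the turn about the world's z in units of 360 degrees (1.0 is 360 degrees). A call has 1 to 12 rows; each row is the pose to reach, as a shift and turn from the pose commanded when the call began, turning the shorter way round; what a row does not reach only later rows make up. A row lasts 1/10 s, in which the tool goes at most 50 mm and 8.59 degrees, less where a joint would pass 70% of its speed; a pose out of reach is approached as far as the arm can. A call with a number of a shift or a turn outside -1 to 1 is refused whole. A call with a gripper value outside its range is refused whole. The fingers move at their own pace and stop on an object; FORCE is the grip in N (left out, the last holds). Time passes only in rows, so rows that repeat a pose let the fingers close. It gives the time, the measured TCP pose, the force, the opening and the grip force at its end, in the units of the state.
- bot.read_state(): the state, without advancing time (a new reading comes with each control period).
- bot.read_camera(name): name is "scene" or "top" or "wrist"; returns the picture (480x640x3 uint8, red, green, blue); there is no depth.
- bot.camera_info(name): a dict with "fov_y" (degrees; the focal length in pixels is half the picture's height over the tangent of half this angle, whatever the lens; pixels are square), "cx", "cy" (the principal point, pixels), "k1" (the pictures are not rectified: a ray, as slopes to the right and down, at radius r is drawn at 1 + k1 r^2 times it, then the intrinsics apply), "origin" and "attitude" of the camera in the world. Camera axes: x right, y down, z forward; pixel columns grow to the right and rows downward; lengths in m; the calibration is good to about 2 mm. A picture is of the moment at which its call begins: read the wrist's pose just before it. camera_info takes no time and is no camera call; for the wrist camera it gives the pose at the moment of the call.
- bot.hand_in(): hands the job in; it is judged then, once.
The state is a dict: "t": time; "joint_positions": joint angles; "qd": joint speeds; "joint_efforts": joint torques, N m; "ee_pos": TCP position; "tool_rot": TCP orientation; "contact_force": force on the tool from outside, world axes, zero at the start; "moment": the same for the moment, N m; "opening": finger opening in m; "gripper_force": force on a finger pad.
Only numpy, scipy, OpenCV 4.12 (cv2) and the standard library are available. Lean on these libraries where they do the work, as an engineer would, in place of code of your own. Each camera call takes 0.05 s, during which the arm holds its last target. There are 200 camera calls.

## Working session

There is one attempt and no reset: what is moved stays moved. The work goes in short steps, Python scripts to look and compute and a shell command to move; the robot and the scene stay as the last step left them, time stands still between calls to the robot, and variables do not carry over. Pictures are saved under pics/ and viewed, at most 10 in all, crops included, and the job is handed in when it is done.

```bash
mkdir -p pics; ls; python3 - <<'E'
from workcell import bot
import cv2
for n in ("top","scene"):
    i=bot.camera_info(n);print(n,i)
    im=bot.read_camera(n);cv2.imwrite(f"pics/{n}0.png",im[:,:,::-1])
print(bot.camera_info("wrist"))
s=bot.read_state();print(s)
E
```

```text
pics
top {'fov_y': 43.01496659061236, 'cx': 312.57391245936907, 'cy': 235.55100732863502, 'k1': -0.0029537149429353527, 'origin': array([ 0.40157007, -0.04731954,  0.94001572]), 'attitude': array([-168.28535457,   -0.20299041,  -87.88771697])}
scene {'fov_y': 43.535521256353405, 'cx': 322.8183526838758, 'cy': 238.38597554873562, 'k1': -0.20680368937678764, 'origin': array([1.00833564, 0.09684837, 0.73483997]), 'attitude': array([-145.67324324,    0.22973679,  110.12300271])}
{'fov_y': 63.04817938733682, 'cx': 323.1496489032419, 'cy': 237.1030293856257, 'k1': -0.02226246554465345, 'origin': array([0.17864757, 0.65433657, 0.38413781]), 'attitude': array([165.37916486,   0.1697661 ,  68.94243418])}
{'t': 0.1, 'joint_positions': array([-70.58125102,  26.89269903,  -2.78494259,  87.86639508,
         1.37945519,  65.37190628,  -4.71602156]), 'qd': array([-0.04271751, -0.08249925, -0.10642939, -0.24993979, -0.07246555,
        0.11345907,  0.03397571]), 'joint_efforts': array([ 1.10157580e-03, -5.09171927e+01, -8.10782122e-02, -2.36826950e+01,
       -6.14576018e-02,  3.44837469e-02,  7.20929688e-05]), 'ee_pos': array([0.24250524, 0.62937738, 0.22160778]), 'tool_rot': array([-1.79902488e+02,  1.69829120e-03,  1.58926480e+02]), 'contact_force': array([-0.05763047,  0.63883942, -0.35479603]), 'moment': array([ 0.0278052 , -0.01629522,  0.01024214]), 'gripper_force': 0.0, 'opening': 0.08718927731891128}
```

View pics/top0.png

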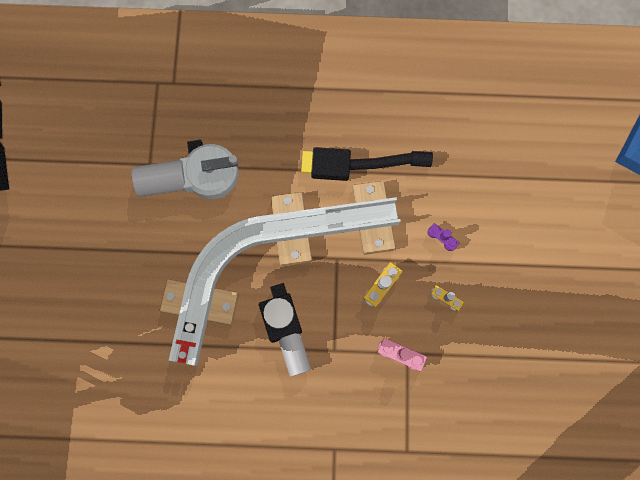

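View pics/scene0.png

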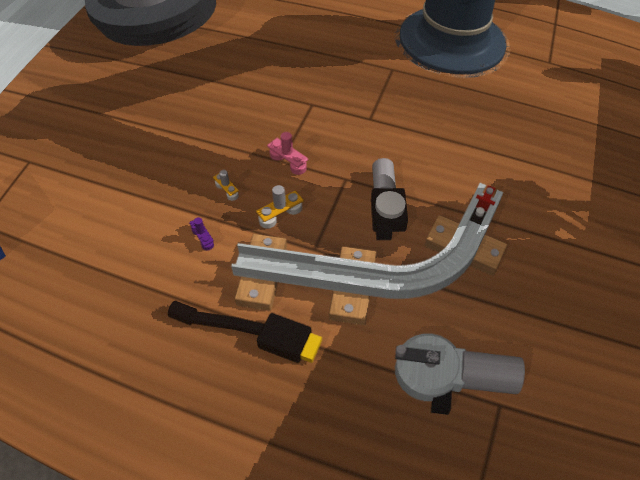

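The top view shows the carriage look-alikes at yellow large (383,285), yellow small (448,298), pink (403,354) and purple (443,237). In the scene view they are at (280,205), (226,185), (288,152) and (202,233). The large yellow one fits: it is neither pink nor purple, and it is the larger of the other two. The track's loading end is near (395,211) and the buffer's white cap near (190,328), with the red bracket at (184,350). I'll confirm this in one crop.

```bash
cat > h.py <<'E'
import numpy as np,cv2
from scipy.spatial.transform import Rotation as R
def ray(i,px):
    f=240/np.tan(np.radians(i["fov_y"]/2))
    K=np.array([[f,0,i["cx"]],[0,f,i["cy"]],[0,0,1]])
    u=cv2.undistortPoints(np.array(px,float).reshape(-1,1,2),K,np.array([i["k1"],0,0,0,0.]))[:,0]
    d=np.c_[u,np.ones(len(u))]@R.from_euler("xyz",i["attitude"],degrees=True).as_matrix().T
    return np.array(i["origin"]),d
def plane(i,px,z):
    o,d=ray(i,px); return o+d*((z-o[2])/d[:,2])[:,None]
def tri(views):
    A=np.zeros((3,3));b=np.zeros(3);L=[]
    for i,p in views:
        o,d=ray(i,[p]);d=d[0]/np.linalg.norm(d);P=np.eye(3)-np.outer(d,d);A+=P;b+=P@o;L.append((P,o))
    x=np.linalg.solve(A,b); return x,[np.linalg.norm(P@(x-o))for P,o in L]
E
python3 - <<'E'
import cv2,numpy as np
a=cv2.imread("pics/top0.png")[170:370,160:470];b=cv2.imread("pics/scene0.png")[170:240,200:310]
c=np.zeros((600,800,3),np.uint8)
A=cv2.resize(a,None,fx=2.5,fy=2.5,interpolation=cv2.INTER_CUBIC);c[:500,:775]=A
B=cv2.resize(cv2.imread("pics/top0.png")[255:315,355:475],None,fx=3.3,fy=3.3,interpolation=cv2.INTER_CUBIC)
S=cv2.resize(b,None,fx=3.3,fy=3.3,interpolation=cv2.INTER_CUBIC)
c[600-S.shape[0]:,:S.shape[1]]=S; 
cv2.imwrite("pics/crop1.png",c)
for n in("top0","scene0"):
    im=cv2.imread(f"pics/{n}.png");h=cv2.cvtColor(im,cv2.COLOR_BGR2HSV)
    for nm,lo,hi in(("yel",(20,150,120),(32,255,255)),("red",(0,180,90),(6,255,255)),):
        m=cv2.inRange(h,lo,hi);k,_,st,ce=cv2.connectedComponentsWithStats(m)
        print(n,nm,[(int(s[4]),ce[j].round(1).tolist()) for j,s in enumerate(st) if j and s[4]>15])
E
```

```text
top0 yel [(239, [306.6, 162.1]), (392, [381.6, 285.0]), (188, [446.2, 297.9])]
top0 red [(118, [185.0, 345.1]), (28, [182.0, 360.1])]
scene0 yel [(131, [272.2, 212.9]), (350, [311.3, 346.4])]
scene0 red [(89, [485.9, 197.8])]
```

View pics/crop1.png

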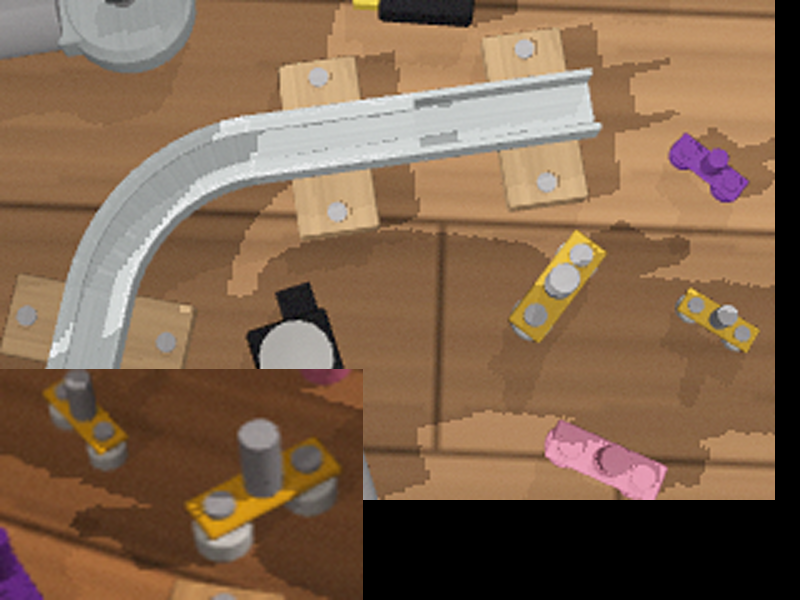

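The crop confirms the target. The large yellow carriage, pin top at top-view (386,280) and scene (278.8,189.7), is clearly bigger than the small yellow one at (448,298). The lips begin around (330,215) and the open loading end is at (397,210).

```bash
python3 - <<'E'
from workcell import bot
from h import *
it,isc=bot.camera_info("top"),bot.camera_info("scene")
print("pin",tri([(it,(386,279.7)),(isc,(278.8,189.7))]))
c=lambda x,y:(160+x/2.5,170+y/2.5)
P=plane(it,[c(579,231),c(605,250),c(536,342),c(511,322)],.027);print(P.round(4),P.mean(0));v=P[0]+P[1]-P[2]-P[3];print("yaw",np.degrees(np.arctan2(v[1],v[0])))
T=plane(it,[c(590,70),c(600,124),c(235,121),c(252,186)],.045);print(T.round(4))
im=cv2.imread("pics/top0.png");h=cv2.cvtColor(im,cv2.COLOR_BGR2HSV)
m=cv2.inRange(h,(0,0,110),(180,60,255));k,l,st,ce=cv2.connectedComponentsWithStats(m)
j=1+np.argmax(st[1:,4]);m=(l==l[211,380])
up=[];lo=[]
for x in list(range(265,275))+list(range(312,352))+list(range(380,394)):
    y=np.where(m[:,x])[0];up.append((x,y.min()-.5));lo.append((x,y.max()+.5))
U=plane(it,up,.045);L=plane(it,lo,.045);
for Q in(U,L):
    for _ in range(3):
        q=np.polyfit(Q[:,1],Q[:,0],1);r=Q[:,0]-np.polyval(q,Q[:,1]);Q=Q[abs(r)<.0025]
    print(q,len(Q),r.std(),"dir deg (towards +y)",np.degrees(np.arctan2(1,q[0])))
print("buf cap, red",plane(it,[(190,327.5),(185,345.1)],.042))
print("nadir cam",it["origin"])
E
```

```text
pin (array([ 0.52177089, -0.15192384,  0.0645876 ]), [np.float64(0.0003902500462796575), np.float64(0.00039025004627967885)])
[[ 0.5538 -0.165   0.027 ]
 [ 0.5427 -0.1808  0.027 ]
 [ 0.4856 -0.14    0.027 ]
 [ 0.497  -0.1248  0.027 ]] [ 0.51979511 -0.15264756  0.027     ]
yaw -35.442368421223
[[ 0.6502 -0.1683  0.045 ]
 [ 0.6167 -0.1747  0.045 ]
 [ 0.6102  0.0457  0.045 ]
 [ 0.5707  0.0332  0.045 ]]
[-0.1812179   0.62190059] 64 0.0004546616128473482 dir deg (towards +y) 100.2715498203528
[-0.18179727  0.5779212 ] 64 0.0005212275023600549 dir deg (towards +y) 100.30368653159171
buf cap, red [[0.44409792 0.13006886 0.042     ]
 [0.41859121 0.1353558  0.042     ]]
nadir cam [ 0.40157007 -0.04731954  0.94001572]
```

```bash
python3 -m handwheel '{"fingers":[1,1,1,1,1,1,1,1],"delta_pos":[[1,-1,0],[1,-1,0],[1,-1,0],[1,-1,0],[1,-1,0],[1,-1,0],[1,-1,0],[1,-1,0]],"spin":[-0.16,-0.16,-0.16,-0.16,-0.16,-0.16,-0.16,-0.16]}' 30
python3 -m handwheel '{"fingers":[1,1,1,1,1,1],"delta_pos":[[0.1,-1,0],[0.1,-1,0],[0.1,-1,0],[0.1,-1,0],[0.1,-1,0],[0.1,-1,0]],"spin":[-0.13,-0.13,-0.13,-0.13,-0.13,-0.13]}'
python3 -c "
from workcell import bot
s=bot.read_state();print(s['joint_positions'].round(1),s['ee_pos'],s['tool_rot'])"
```

```text
t: 0.9
ee_pos: [0.4987, 0.3718, 0.2226]
tool_rot: [179.8, 0.3, 100.5]
contact_force: [-0.4, -0.8, -0.6]
opening: 0.0873
gripper_force: 0.0
t: 1.5
ee_pos: [0.518, 0.1217, 0.2229]
tool_rot: [179.9, 0.1, 53.6]
contact_force: [0.8, 0.2, 0.5]
opening: 0.087
gripper_force: 0.0
[-42.2  14.2  29.3 108.6  -7.9  59.2 -45.9] [0.51796193 0.12166971 0.22288533] [1.79889452e+02 1.18399346e-01 5.36473722e+01]
```

```bash
cat > snap.py <<'E'
import sys,cv2,pickle
from workcell import bot
i=bot.camera_info("wrist");im=bot.read_camera("wrist")
cv2.imwrite(f"pics/{sys.argv[1]}.png",im[:,:,::-1]);pickle.dump(i,open(f"{sys.argv[1]}.pkl","wb"));print(i["origin"],i["attitude"])
E
python3 snap.py w1
python3 -m handwheel '{"fingers":[1,1,1,1,1,1,1],"delta_pos":[[0,-1,0],[0,-1,0],[0,-1,0],[0,-1,0],[0,-1,0],[0,-1,0],[0,-1,0]],"spin":[0,0,0,0,0,0,0]}'
python3 snap.py w2
python3 - <<'E'
import cv2,numpy as np
a=[cv2.resize(cv2.imread(f"pics/{n}.png"),(400,300),interpolation=cv2.INTER_AREA) for n in("w1","w2")]
cv2.imwrite("pics/w12.png",np.hstack(a))
E
```

```text
[0.55918325 0.17754668 0.38527005] [ 1.65132313e+02 -7.90714014e-02 -3.63401935e+01]
t: 2.25
ee_pos: [0.5177, -0.1199, 0.2223]
tool_rot: [-180.0, -0.0, 54.5]
contact_force: [0.2, 0.7, 0.1]
opening: 0.087
gripper_force: 0.0
[ 0.55818416 -0.06398045  0.38482212] [ 1.65262406e+02  6.91535386e-02 -3.54596863e+01]
```

View pics/w12.png

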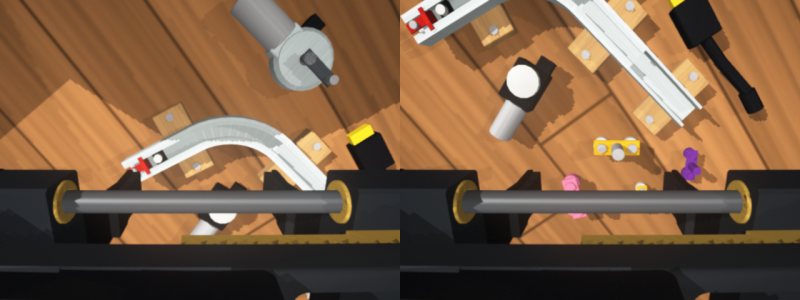

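Left (w1) shows the bend with the buffer cap at about (253,253) and the red bracket at (229,270) in full-picture pixels. Right (w2) shows the carriage at about (346,237), pin top about (349,247), and the open loading end near (475,185). Next are enlarged crops of both.

```bash
python3 - <<'E'
import cv2,numpy as np
a=cv2.resize(cv2.imread("pics/w1.png")[180:310,190:530],(800,306),interpolation=cv2.INTER_CUBIC)
w=cv2.imread("pics/w2.png")
b=cv2.resize(w[70:210,340:500],(336,294),interpolation=cv2.INTER_CUBIC)
c=cv2.resize(w[210:270,300:394],(460,294),interpolation=cv2.INTER_CUBIC)
o=np.zeros((600,800,3),np.uint8);o[:306]=a;o[306:,:336]=b;o[306:,340:]=c
cv2.imwrite("pics/z.png",o)
E
```

```text
(no output)
```

View pics/z.png

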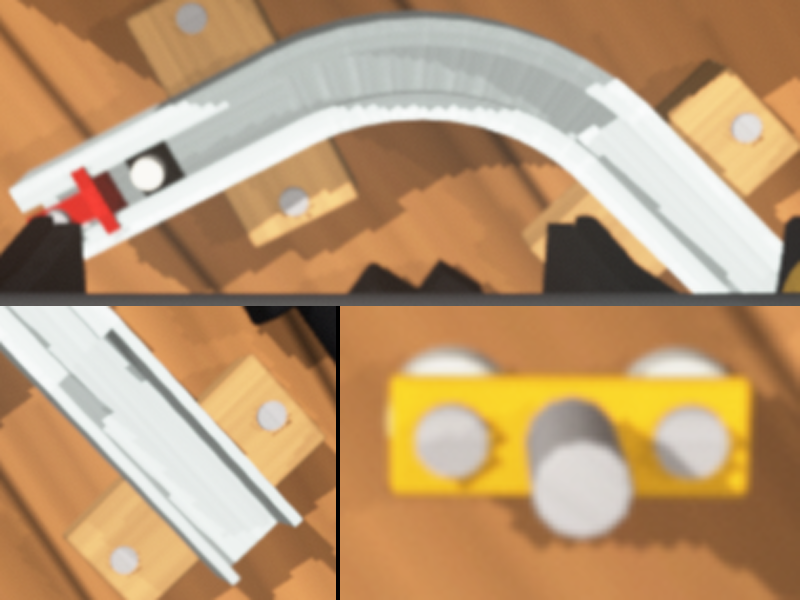

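```bash
python3 - <<'E'
from workcell import bot
from h import *
import pickle
w1,w2=[pickle.load(open(n+".pkl","rb"))for n in("w1","w2")];it=bot.camera_info("top");isc=bot.camera_info("scene")
a=lambda x,y:(190+(x+.5)/2.353-.5,180+(y+.5)/2.353-.5)
b=lambda x,y:(340+(x+.5)/2.1-.5,70+(y-305.5)/2.1-.5)
c=lambda x,y:(300+(x-339.5)/4.894-.5,210+(y-305.5)/4.9-.5)
print("pin",tri([(w2,c(582,490)),(it,(386,279.7)),(isc,(278.8,189.7))]),plane(w2,[c(582,490)],.063))
P=plane(w2,[c(390,376),c(750,376),c(750,495),c(390,495)],.027);v=P[1]+P[2]-P[0]-P[3]
print("plate",P.mean(0),np.degrees(np.arctan2(v[1],v[0])))
Z=plane(w2,[b(301,520),b(233,586),b(113,308),b(0,345)],.045);print(Z.round(4))
for p,q in((0,2),(1,3)):
    d=Z[q]-Z[p];print(np.degrees(np.arctan2(d[1],d[0])))
e=(Z[0]+Z[1])/2;print("end mid",e,"width",np.linalg.norm(Z[0]-Z[1]))
c0=lambda x,y:(160+x/2.5,170+y/2.5)
for p,q in(((301,520),(590,71)),((233,586),(600,126))): print("corner tri",tri([(w2,b(*p)),(it,c0(*q))]))
print("cap tri",tri([(w1,a(148,173)),(it,(190,327.5))]),plane(w1,[a(148,173)],.040),plane(it,[(190,327.5)],.04))
# tail walls (outer edges): left/upper wall outer, lower wall outer at z .045
T=plane(w1,[a(10,190),a(265,55),a(85,260),a(330,125)],.045);print("tail",T.round(4))
for p,q in((1,0),(3,2)):
    d=T[q]-T[p];print(np.degrees(np.arctan2(d[1],d[0])))
F=plane(w1,[a(163,143),a(186,181),a(135,160),a(125,190)],.04);print("buf front",F.round(4))
E
```

```text
pin (array([ 0.52180872, -0.15205239,  0.06467896]), [np.float64(0.0002950872472383435), np.float64(0.0002440515568726374), np.float64(0.0005382797445037541)]) [[ 0.5216641  -0.15281674  0.063     ]]
plate [ 0.52184116 -0.15247616  0.027     ] -35.4413072534482
[[ 0.6524 -0.169   0.045 ]
 [ 0.6154 -0.1764  0.045 ]
 [ 0.6335 -0.056   0.045 ]
 [ 0.5901 -0.0418  0.045 ]]
99.50230562058172
100.61874630476639
end mid [ 0.63387932 -0.17270958  0.045     ] width 0.037744278008688036
corner tri (array([ 0.65012102, -0.16794161,  0.04812071]), [np.float64(0.001349630696823416), np.float64(0.0013496306968237275)])
corner tri (array([ 0.61375923, -0.17360371,  0.05312653]), [np.float64(0.000258737418774721), np.float64(0.00025873741877459946)])
cap tri (array([0.44418924, 0.12999273, 0.04187493]), [np.float64(0.00013121221076545562), np.float64(0.0001312122107654835)]) [[0.4436531  0.12963687 0.04      ]] [[0.44419264 0.13046392 0.04      ]]
tail [[0.3976 0.1568 0.045 ]
 [0.5096 0.1403 0.045 ]
 [0.4023 0.1171 0.045 ]
 [0.5133 0.1041 0.045 ]]
171.59932515968242
173.32278531721988
buf front [[0.4561 0.1357 0.04  ]
 [0.4536 0.1182 0.04  ]
 [0.4429 0.1368 0.04  ]
 [0.4319 0.1296 0.04  ]]
```

The two-view fixes agree: pin (0.5218,-0.1523), top about 64 mm, plate yaw −35.4° and track heading about 100.3°. The tail runs at about 172°, so the nose is turned roughly +2°. Now the grasp.

```bash
python3 -m handwheel '{"fingers":[1,1,1,1,1,1,1],"delta_pos":[[0.016,-0.13,-0.2],[0.016,-0.13,-0.4],[0.016,-0.13,-0.55],[0.016,-0.13,-0.68],[0.016,-0.13,-0.765],[0.016,-0.13,-0.765],[0.016,-0.13,-0.765]],"spin":[0,0,0,0,0,0,0]}'
python3 -m handwheel '{"fingers":[-0.4,-0.7,-1,-1,-1,-1,-1,-1],"delta_pos":[[0,0,0],[0,0,0],[0,0,0],[0,0,0],[0,0,0],[0,0,0],[0,0,0],[0,0,0]],"spin":[0,0,0,0,0,0,0,0]}' 20
```

```text
t: 3.0
ee_pos: [0.5224, -0.1508, 0.0314]
tool_rot: [-180.0, -0.0, 54.7]
contact_force: [0.3, 0.6, 0.4]
opening: 0.0867
gripper_force: 0.0
t: 3.8
ee_pos: [0.5216, -0.1526, 0.0313]
tool_rot: [-180.0, 0.0, 54.5]
contact_force: [0.6, 0.5, -0.5]
opening: 0.0311
gripper_force: 0.0
```

```bash
python3 -m handwheel '{"fingers":[-1,-1,-1,-1,-1,-1,-1],"delta_pos":[[0,0,0],[0,0,0],[0,0,0],[0,0,0],[0,0,0.1],[0,0,0.2],[0,0,0.3]],"spin":[0,0,0,0,0,0,0]}' 25
```

```text
t: 4.5
ee_pos: [0.5205, -0.1523, 0.1062]
tool_rot: [-179.9, 0.1, 54.5]
contact_force: [0.5, 0.4, -3.7]
opening: 0.0173
gripper_force: 25.0
```

```bash
python3 -m handwheel '{"fingers":[-1,-1,-1,-1,-1,-1,-1,-1,-1],"delta_pos":[[0.1,0.04,0],[0.2,0.08,0],[0.3,0.12,0],[0.404,0.158,0],[0.404,0.158,0],[0.404,0.158,0],[0.404,0.158,-0.05],[0.404,0.158,-0.08],[0.404,0.158,-0.08]],"spin":[-0.02,-0.04,-0.06,-0.08,-0.1,-0.123,-0.123,-0.123,-0.123]}' 25
python3 - <<'E'
from workcell import bot
import cv2,numpy as np
t=bot.read_camera("top")[:,:,::-1];s=bot.read_camera("scene")[:,:,::-1];w=bot.read_camera("wrist")[:,:,::-1]
for n,i in zip("tsw",(t,s,w)):cv2.imwrite(f"pics/{n}3.png",i)
o=np.hstack([cv2.resize(t[150:270,310:470],(400,300),interpolation=3),cv2.resize(s[170:320,180:380],(400,300),interpolation=3)])
o=np.vstack([o,np.hstack([cv2.resize(w,(400,300)),cv2.resize(t,(400,300))])])
cv2.imwrite("pics/c3.png",o);print(bot.read_state()["tool_rot"],bot.read_state()["joint_positions"].round())
E
```

```text
t: 5.4
ee_pos: [0.6208, -0.1124, 0.084]
tool_rot: [-179.9, 0.2, 10.4]
contact_force: [-0.1, 0.0, -4.1]
opening: 0.0173
gripper_force: 25.0
[-1.79989559e+02 -5.88494462e-03  1.02723141e+01] [-22.  37.  42. 103. -30.  52. -47.]
```

View pics/c3.png

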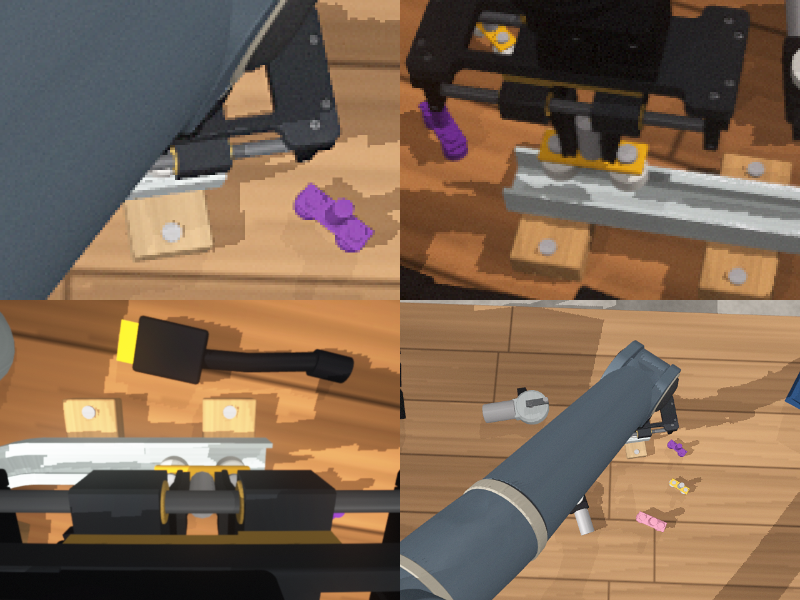

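```bash
python3 - <<'E'
from workcell import bot
from h import *
s=bot.read_state();print(s["ee_pos"]);i=bot.camera_info("wrist");w=cv2.imread("pics/w3.png");h=cv2.cvtColor(w,cv2.COLOR_BGR2HSV)
m=cv2.inRange(h,(20,150,100),(32,255,255));m[:220]=0
Y=[(x,np.where(m[:,x])[0].min()-.5) for x in range(265,385) if m[:,x].any()]
g=cv2.inRange(h,(0,0,150),(180,40,255))
W=[]
for x in list(range(10,90))+list(range(200,310))+list(range(400,425)):
    y=np.where(g[205:240,x])[0]
    if len(y):W.append((x,y.min()+204.5))
bz=s["ee_pos"][2]-.031
a=np.radians(100.3);n=np.array([-np.sin(a),np.cos(a)]);d=np.array([np.cos(a),np.sin(a)])
e=np.array([.6337,-.1721])
for nm,px,z in(("plate far",Y,bz+.027),("wall far",W,.045)):
    P=plane(i,px,z)[:,:2]-e;u=P@d;v=P@n;q=np.polyfit(u,v,1);r=v-np.polyval(q,u);k=abs(r)<.0015;q=np.polyfit(u[k],v[k],1)
    print(nm,len(px),k.sum(),"along",u.min(),u.max(),"lat at .06",np.polyval(q,.06),"slope deg",np.degrees(q[0]),Y[0],Y[-1])
print("tcp along,lat",(s["ee_pos"][:2]-e)@d,(s["ee_pos"][:2]-e)@n)
E
```

```text
[ 0.62257192 -0.11334513  0.08627955]
plate far 120 120 along 0.032199707099379825 0.08560782069848175 lat at .06 -0.012005317967061103 slope deg -0.6258144706211521 (265, np.float64(264.5)) (384, np.float64(265.5))
wall far 215 212 along 0.005410353684035251 0.2299778834132195 lat at .06 -0.020423722359629266 slope deg -0.023583451122559655 (265, np.float64(264.5)) (384, np.float64(265.5))
tcp along,lat 0.05979776742519873 0.00044325101482933923
```

```bash
python3 -m handwheel '{"fingers":[-1,-1,-1,-1,-1,-1,-1,-1],"delta_pos":[[0.004,0,0],[0.004,0,-0.03],[0.004,0,-0.06],[0.004,0,-0.08],[0.004,0,-0.1],[0.004,0,-0.115],[0.004,0,-0.122],[0.004,0,-0.122]],"spin":[0.001,0.001,0.001,0.001,0.001,0.001,0.001,0.001]}' 25
```

```text
t: 6.35
ee_pos: [0.6239, -0.1131, 0.0563]
tool_rot: [-180.0, -0.0, 10.6]
contact_force: [-1.4, 1.1, -0.6]
opening: 0.0175
gripper_force: 25.0
```

```bash
python3 -m handwheel '{"fingers":[-1,-1,-1,-1,-1,-1,-1,-1,-1,-1,-1,-1],"delta_pos":[[0,0,0],[0,0,0],[-0.0035,0.02,0],[-0.007,0.04,0],[-0.0105,0.06,0],[-0.014,0.08,0],[-0.0175,0.1,0],[-0.021,0.12,0],[-0.0245,0.14,0],[-0.028,0.16,0],[-0.0315,0.18,0],[-0.035,0.2,0]],"spin":[0,0,0,0,0,0,0,0,0,0,0,0]}' 6
```

```text
t: 7.55
ee_pos: [0.6152, -0.0632, 0.0562]
tool_rot: [180.0, -0.1, 10.6]
contact_force: [0.7, -3.7, 5.2]
opening: 0.0177
gripper_force: 6.0
```

```bash
python3 -m handwheel '{"fingers":[-1,-1,-1,-1,-1,-1,-1,-1,-1,-1],"delta_pos":[[-0.0055,0.03,0.002],[-0.011,0.06,0.002],[-0.0165,0.09,0.002],[-0.022,0.12,0.002],[-0.0275,0.15,0.002],[-0.033,0.18,0.002],[-0.0385,0.21,0.002],[-0.044,0.24,0.002],[-0.0495,0.27,0.002],[-0.0545,0.3,0.002]],"spin":[0,0,0,0,0,0,0,0,0,0]}' 6
```

```text
t: 8.55
ee_pos: [0.6011, 0.0126, 0.0563]
tool_rot: [-180.0, 0.0, 10.6]
contact_force: [0.5, -2.9, 2.6]
opening: 0.0176
gripper_force: 6.0
```

```bash
cat > path.py <<'E'
import numpy as np,sys
O=np.array([.5972,.0347]);A=np.radians(100.3);ph=np.radians(1.7);r=.11
def cl(s):
    u=lambda a:np.array([np.cos(a),np.sin(a)])
    if s<0:return O+s*u(A)
    B=A+ph;t=min(s/r,np.radians(70));n=u(B+np.pi/2)
    p=O+r*n+r*u(B+t-np.pi/2)
    return p+max(0,s-r*np.radians(70))*u(B+np.radians(70))
def pin(s):
    f,b=cl(s+.023),cl(s-.023);v=f-b;return (f+b)/2,np.degrees(np.arctan2(v[1],v[0]))
if __name__=="__main__":
    p0=pin(-.023)[0]
    for k,s in enumerate(np.arange(-.023,.19,.008)):
        p,y=pin(s);print(k,round(s,3),((p-p0)/.25).round(4),p.round(4),round((y-100.3)/360,4))
E
python3 path.py
```

```text
0 -0.023 [0. 0.] [0.6013 0.0121] 0.0
1 -0.015 [-0.0068  0.0313] [0.5996 0.0199] 0.0018
2 -0.007 [-0.0146  0.0622] [0.5977 0.0276] 0.0057
3 0.001 [-0.0236  0.0927] [0.5954 0.0353] 0.0115
4 0.009 [-0.0336  0.1228] [0.5929 0.0428] 0.0194
5 0.017 [-0.0446  0.1523] [0.5902 0.0501] 0.0293
6 0.025 [-0.0568  0.1811] [0.5871 0.0573] 0.0409
7 0.033 [-0.0711  0.2089] [0.5835 0.0643] 0.0525
8 0.041 [-0.0873  0.2357] [0.5795 0.071 ] 0.064
9 0.049 [-0.1055  0.2612] [0.5749 0.0774] 0.0756
10 0.057 [-0.1254  0.2853] [0.57   0.0834] 0.0872
11 0.065 [-0.1471  0.3079] [0.5645 0.089 ] 0.0988
12 0.073 [-0.1703  0.3289] [0.5587 0.0943] 0.1103
13 0.081 [-0.195   0.3481] [0.5526 0.0991] 0.1219
14 0.089 [-0.221   0.3655] [0.5461 0.1034] 0.1335
15 0.097 [-0.2483  0.3809] [0.5392 0.1073] 0.1451
16 0.105 [-0.2765  0.3943] [0.5322 0.1107] 0.1566
17 0.113 [-0.3057  0.4057] [0.5249 0.1135] 0.1682
18 0.121 [-0.3355  0.4157] [0.5174 0.116 ] 0.1783
19 0.129 [-0.3659  0.4246] [0.5098 0.1182] 0.1865
20 0.137 [-0.3967  0.4325] [0.5021 0.1202] 0.1926
21 0.145 [-0.4279  0.4393] [0.4943 0.1219] 0.1968
22 0.153 [-0.4593  0.4449] [0.4865 0.1233] 0.1989
23 0.161 [-0.491   0.4496] [0.4786 0.1245] 0.1992
24 0.169 [-0.5227  0.454 ] [0.4706 0.1256] 0.1992
25 0.177 [-0.5544  0.4585] [0.4627 0.1267] 0.1992
26 0.185 [-0.5861  0.4629] [0.4548 0.1278] 0.1992
```

```bash
python3 -m handwheel '{"fingers":[-1,-1,-1,-1,-1,-1,-1,-1,-1],"delta_pos":[[-0.003,0.016,0],[-0.007,0.031,0],[-0.011,0.047,0],[-0.015,0.062,0],[-0.019,0.077,0],[-0.024,0.093,0],[-0.028,0.108,0],[-0.034,0.123,0],[-0.034,0.123,0]],"spin":[0.001,0.002,0.004,0.006,0.009,0.012,0.015,0.019,0.019]}' 6
```

```text
t: 9.45
ee_pos: [0.5924, 0.0438, 0.0563]
tool_rot: [-179.9, 0.0, 17.6]
contact_force: [0.2, 0.5, 2.9]
opening: 0.0177
gripper_force: 6.0
```

```bash
python3 -m handwheel '{"fingers":[-1,-1,-1,-1,-1,-1,-1,-1],"delta_pos":[[-0.005,0.015,0],[-0.011,0.03,0],[-0.017,0.044,0],[-0.023,0.058,0],[-0.03,0.072,0],[-0.038,0.086,0],[-0.046,0.1,0],[-0.046,0.1,0]],"spin":[0.005,0.01,0.016,0.022,0.027,0.033,0.039,0.039]}' 6
```

```text
t: 10.25
ee_pos: [0.5806, 0.0687, 0.0562]
tool_rot: [-179.9, 0.0, 31.6]
contact_force: [-0.2, 0.3, 2.8]
opening: 0.0177
gripper_force: 6.0
```

```bash
python3 -m handwheel '{"fingers":[-1,-1,-1,-1,-1,-1,-1,-1,-1,-1],"delta_pos":[[-0.012,0.02,0],[-0.026,0.038,0],[-0.036,0.05,0],[-0.046,0.0625,0],[-0.056,0.074,0],[-0.0675,0.085,0],[-0.079,0.096,0],[-0.0905,0.106,0],[-0.115,0.125,0],[-0.115,0.125,0]],"spin":[0.009,0.017,0.023,0.029,0.035,0.04,0.046,0.052,0.063,0.063]}' 6
```

```text
t: 11.25
ee_pos: [0.5513, 0.0999, 0.0563]
tool_rot: [-179.9, 0.0, 54.3]
contact_force: [-1.7, 1.2, 2.0]
opening: 0.0178
gripper_force: 6.0
```

```bash
python3 -m handwheel '{"fingers":[-1,-1,-1,-1,-1,-1,-1,-1,-1,-1],"delta_pos":[[-0.013,0.009,0],[-0.026,0.018,0],[-0.04,0.026,0],[-0.054,0.033,0],[-0.068,0.04,0],[-0.082,0.0465,0],[-0.096,0.052,0],[-0.111,0.058,0],[-0.141,0.068,0],[-0.141,0.068,0]],"spin":[0.006,0.012,0.018,0.024,0.029,0.035,0.041,0.047,0.057,0.057]}' 6
```

```text
t: 12.25
ee_pos: [0.5158, 0.1164, 0.0562]
tool_rot: [-179.9, -0.0, 74.8]
contact_force: [-1.6, -0.1, -0.0]
opening: 0.0175
gripper_force: 6.0
```

```bash
python3 -m handwheel '{"fingers":[-1,-1,-1,-1,-1,-1,-1],"delta_pos":[[-0.015,0.0045,0],[-0.03,0.009,0],[-0.045,0.013,0],[-0.061,0.017,0],[-0.076,0.02,0],[-0.092,0.0235,0],[-0.092,0.0235,0]],"spin":[0.004,0.008,0.011,0.014,0.016,0.018,0.018]}' 6
```

```text
t: 12.95
ee_pos: [0.4932, 0.122, 0.0562]
tool_rot: [-179.9, 0.0, 81.2]
contact_force: [-1.7, 0.8, -0.6]
opening: 0.018
gripper_force: 6.0
```

```bash
python3 -m handwheel '{"fingers":[-1,-1,-1,-1,-1,-1,-1,-1,-1,-1,-1,-1],"delta_pos":[[-0.004,0.001,0],[-0.008,0.0015,0],[-0.012,0.002,0],[-0.016,0.003,0],[-0.02,0.0035,0],[-0.024,0.004,0],[-0.028,0.0045,0],[-0.032,0.005,0],[-0.036,0.006,0],[-0.04,0.0065,0],[-0.044,0.007,0],[-0.048,0.0075,0]],"spin":[0.001,0.001,0.002,0.002,0.002,0.002,0.002,0.002,0.002,0.002,0.002,0.002]}' 8
```

```text
t: 14.15
ee_pos: [0.483, 0.1237, 0.0566]
tool_rot: [179.9, -0.0, 81.9]
contact_force: [4.7, -1.5, -2.4]
opening: 0.018
gripper_force: 8.0
```

```bash
python3 -m handwheel '{"fingers":[-1,-1,-1,-1,-1,-1],"delta_pos":[[-0.003,0.0005,0],[-0.006,0.001,0],[-0.009,0.0015,0],[-0.012,0.002,0],[-0.015,0.002,0],[-0.018,0.0025,0]],"spin":[0,0,0,0,0,0]}' 8
python3 -m handwheel '{"fingers":[-1,-1,-1,-1,-1,-1],"delta_pos":[[-0.003,0.0005,0],[-0.006,0.001,0],[-0.009,0.0015,0],[-0.012,0.002,0],[-0.015,0.002,0],[-0.018,0.0025,0]],"spin":[0,0,0,0,0,0]}' 8
```

```text
t: 14.75
ee_pos: [0.4781, 0.1243, 0.0565]
tool_rot: [180.0, -0.0, 81.9]
contact_force: [4.6, -1.4, -1.2]
opening: 0.0177
gripper_force: 8.0
t: 15.35
ee_pos: [0.4741, 0.125, 0.0566]
tool_rot: [179.9, -0.0, 81.9]
contact_force: [5.1, -1.5, -0.3]
opening: 0.0178
gripper_force: 8.0
```

```bash
python3 -m handwheel '{"fingers":[-1,-1,-1,-1],"delta_pos":[[-0.002,0.0005,0],[-0.004,0.0005,0],[-0.006,0.001,0],[-0.008,0.001,0]],"spin":[0,0,0,0]}' 8
python3 -c "
from workcell import bot
import cv2,numpy as np
t=bot.read_camera('top')[:,:,::-1];s=bot.read_camera('scene')[:,:,::-1];w=bot.read_camera('wrist')[:,:,::-1]
cv2.imwrite('pics/c4.png',np.vstack([np.hstack([cv2.resize(t[270:390,120:280],(400,300),interpolation=3),cv2.resize(s[140:260,400:560],(400,300),interpolation=3)]),np.hstack([cv2.resize(w,(400,300)),cv2.resize(t,(400,300))])]))"
```

```text
t: 15.75
ee_pos: [0.4736, 0.1252, 0.0571]
tool_rot: [179.7, -0.1, 81.9]
contact_force: [8.3, -2.0, -1.0]
opening: 0.0177
gripper_force: 8.1
```

View pics/c4.png

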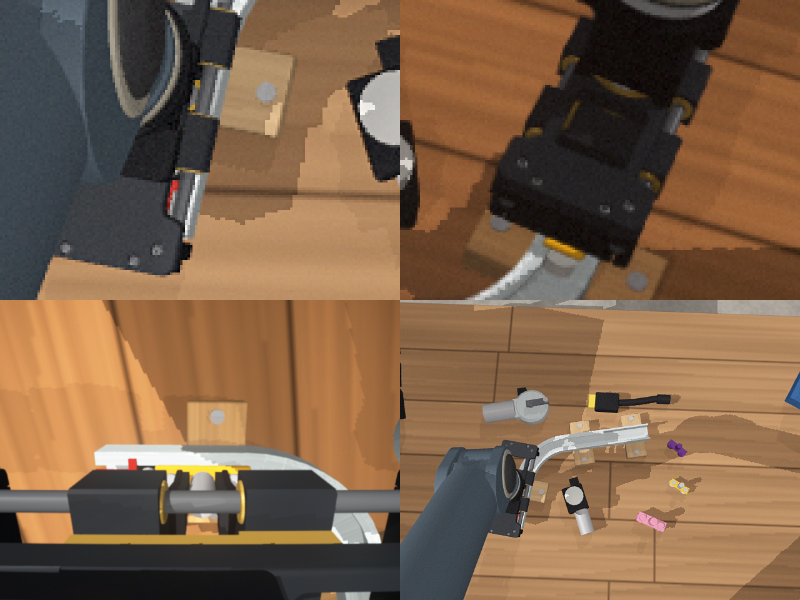

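The wrist part of the picture shows the red bracket at about (131,463) in the mosaic, just ahead of the carriage's yellow plate, and the gripper hides the buffer. The push is now meeting resistance, so I'll load it gently to tell a hard stop from stiction.

```bash
python3 -m handwheel '{"fingers":[-1,-1,-1,-1],"delta_pos":[[-0.002,0.0005,0],[-0.004,0.0005,0],[-0.006,0.001,0],[-0.006,0.001,0]],"spin":[0,0,0,0]}' 8
```

```text
t: 16.3
ee_pos: [0.4732, 0.1255, 0.0574]
tool_rot: [179.6, -0.1, 81.9]
contact_force: [9.2, -1.6, -0.4]
opening: 0.018
gripper_force: 8.1
```

```bash
python3 -m handwheel '{"fingers":[-1,-1,-1,-1,-1],"delta_pos":[[-0.002,0.0005,0],[-0.004,0.0005,0],[-0.006,0.001,0],[-0.008,0.001,0],[-0.008,0.001,0]],"spin":[0,0,0,0,0]}' 8
python3 -m handwheel '{"fingers":[-1,-1,-1,-1,-1],"delta_pos":[[-0.002,0.0005,0],[-0.004,0.0005,0],[-0.006,0.001,0],[-0.008,0.001,0],[-0.008,0.001,0]],"spin":[0,0,0,0,0]}' 8
```

```text
t: 16.8
ee_pos: [0.473, 0.1254, 0.0576]
tool_rot: [179.4, -0.1, 81.8]
contact_force: [13.3, -1.9, -3.7]
opening: 0.0178
gripper_force: 8.0
t: 17.3
ee_pos: [0.4724, 0.1254, 0.0577]
tool_rot: [179.2, -0.1, 81.8]
contact_force: [15.6, -2.7, -7.8]
opening: 0.019
gripper_force: 7.9
```

A hard stop: the force climbs to 15.6 N with no travel, after about 13.6 mm of slide. I'll ease the load, open the fingers and lift clear.

```bash
python3 -m handwheel '{"fingers":[-1,-1,-1,-0.6,-0.4,-0.2,-0.2,-0.2],"delta_pos":[[0.006,-0.001,0],[0.01,-0.0015,0],[0.01,-0.0015,0],[0.012,-0.0015,0],[0.014,-0.002,0],[0.014,-0.002,0],[0.014,-0.002,0],[0.014,-0.002,0]],"spin":[0,0,0,0,0,0,0,0]}' 4
```

```text
t: 18.1
ee_pos: [0.467, 0.1254, 0.0557]
tool_rot: [-179.7, 0.1, 81.9]
contact_force: [0.8, 0.4, 0.5]
opening: 0.0337
gripper_force: 0.0
```

```bash
python3 -m handwheel '{"fingers":[-0.2,-0.2,-0.2,-0.2,-0.2,-0.2,-0.2,-0.2,-0.2],"delta_pos":[[0.01,0,0.1],[0.015,0,0.25],[0.015,0,0.4],[0.015,-0.1,0.5],[0.015,-0.25,0.6],[0.015,-0.4,0.6],[0.015,-0.4,0.6],[0.015,-0.4,0.6],[0.015,-0.4,0.6]],"spin":[0,0,0,0,0,0,0,0,0]}'
python3 snap.py w5
python3 -c "
import cv2
w=cv2.imread('pics/w5.png');cv2.imwrite('pics/w5v.png',cv2.resize(w[0:310],(800,388),interpolation=3))"
```

```text
t: 19.0
ee_pos: [0.4721, 0.0267, 0.2056]
tool_rot: [-179.9, 0.0, 82.0]
contact_force: [-0.2, 1.0, -0.3]
opening: 0.035
gripper_force: 0.0
[0.48243793 0.09487148 0.36813973] [165.27344493   0.20086043  -7.98589569]
```

View pics/w5v.png

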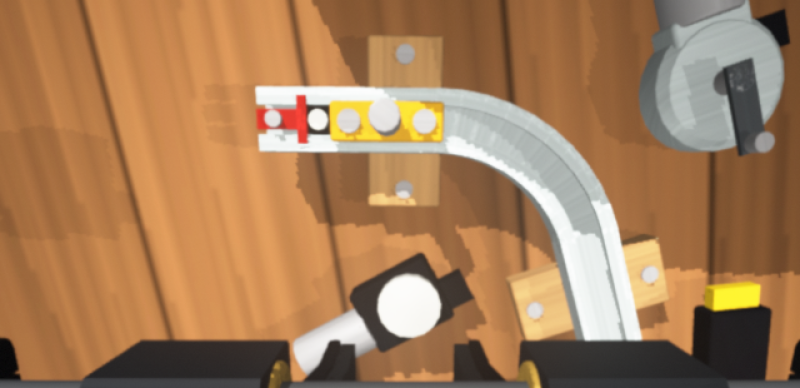

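The carriage sits behind the buffer: yellow plate (331–443,120), white cap (317,119). The buffer lies directly against the red bracket at (301,119). I'll check the distances.

```bash
python3 - <<'E'
from h import *
import pickle
i=pickle.load(open("w5.pkl","rb"));w=cv2.imread("pics/w5.png");h=cv2.cvtColor(w,cv2.COLOR_BGR2HSV)
m=cv2.inRange(h,(20,150,100),(32,255,255))[:150,:450];
ys,xs=np.where(m);x0,x1,y0,y1=xs.min()-.5,xs.max()+.5,ys.min()-.5,ys.max()+.5
E=plane(i,[(x0,(y0+y1)/2),(x1,(y0+y1)/2)],.052);print("plate ends",E.round(4),"len",np.linalg.norm(E[0]-E[1]));c=E.mean(0)
g=((h[:,:,1]<50)&(h[:,:,2]>200)).astype(np.uint8)[85:108,244:264];M=cv2.moments(g,True);p=(244+M["m10"]/M["m00"],85+M["m01"]/M["m00"])
C=plane(i,[p],.0415)[0];print("cap",p,C,"dist carriage-cap",np.linalg.norm((C-c)[:2]))
print([tuple(int(v) for v in w[90,x][::-1]) for x in range(234,268)])
print("shift from start (.4442,.130):",np.linalg.norm(C[:2]-[.4442,.130]))
a,b=plane(i,[(245,90),(0,90)],.04);print("px scale",(plane(i,[(240,90)],.04)-plane(i,[(250,90)],.04))/10)
E
```

```text
plate ends [[0.44   0.1293 0.052 ]
 [0.509  0.1196 0.052 ]] len 0.06968890847242505
cap (253.79396984924622, 94.95477386934674) [0.43119027 0.13271735 0.0415    ] dist carriage-cap 0.044099192528493245
[(230, 60, 50), (230, 61, 51), (237, 64, 53), (248, 68, 56), (249, 68, 56), (249, 68, 57), (245, 66, 55), (234, 63, 52), (229, 62, 51), (224, 60, 50), (204, 57, 48), (135, 53, 45), (104, 78, 69), (163, 156, 146), (230, 228, 220), (245, 244, 238), (247, 246, 242), (247, 246, 243), (247, 246, 243), (247, 246, 242), (247, 246, 242), (247, 246, 242), (247, 246, 242), (247, 246, 242), (245, 243, 238), (232, 229, 223), (182, 177, 168), (106, 99, 91), (88, 71, 52), (174, 128, 51), (244, 199, 54), (250, 218, 56), (251, 220, 56), (251, 219, 55)]
shift from start (.4442,.130): 0.01329049160382649
px scale [[-0.00078635  0.00011318  0.        ]]
```

```bash
python3 -c "
from workcell import bot
print(bot.hand_in())"
```

```text
the job is handed in; nothing more can be done
None
```

The job is handed in (the hand-in returned no verdict): the yellow carriage stands released in the track against the buffer. The buffer slid back about 13 mm to a hard stop at its red bracket, with a peak push of about 16 N.

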